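Proof-pull the bench tension gauge

TASK

Do the morning check of the sprung pull gauge. First clear away the squeegee that lies across its runners: set it down on the floor of the steel tray, on its wooden back with the rubber edge still up, without dropping it, and let go. Then pull the gauge's handle out until its pointer stands level with the point of the index plate (do not pull well past it), hold it steady there for two seconds, ease the handle slowly all the way back home under control rather than letting it snap, let go, and leave the jar, loupe and ink knife where they are.

Things in the scene. Friction and masses are not known exactly. Their poses are not given: they have to be found in the camera images.
- gauge: Pull gauge screwed to the bench: plywood board 360 x 160 x 15 mm. Origin on the bench under the gauge's axis; board from x = -130 to 230, y = +-80. The handle is pulled along -x (towards the robot). Steel runners 10 mm wide at y = +-35, tops at z = 23, x = -120 to 70. Aluminium spring housing, tube 41 mm thick, x = 83 to 225, y = 0, top z = 56.
- drawbar (a joint): How far the sprung handle is drawn out along the gauge's -x, in m: 0 = fully home, stop at 0.13. It takes 2.4 N to start, plus 120 N per m drawn, plus 25 N per m/s of speed (about 15 N at 0.1 m); it snaps home when released.
- handle_grip (a point): Grip point, moving with the handle: middle of the wooden crossbar, 66 mm above the bench. Bar 16 mm thick (gauge's x), 72 mm long (y), z = 30 to 82; under it a steel shoe 24 x 80 mm, z = 23.5 to 30; a 12 mm rod behind it, top z = 42, joins it to the housing. Home is at the gauge's x = 40, 43 mm in front of the housing. Axes as the gauge's.
- pointer_tip (a point): Tip of the thin steel pointer (4 mm wide) that sticks out of the handle's shoe on the gauge's -y side: level in x with the handle's middle, at the gauge's y = -51 mm, z = 26.5 mm. It moves with the handle.
- index_tip (a point): Point of the index: a small fixed dark steel plate (22 x 25 mm, 6 mm high) on the paper scale on the gauge's -y side, pointing at the gauge's axis; the point is at y = -53, 21 mm above the bench, 75 to 115 mm in front (-x) of the pointer's home. Axes as the gauge's: level means equal x of pointer tip and index point. The squeegee may hide it at first.
- squeegee: Loose squeegee, about 0.22 kg, on its wooden back, rubber edge up. Wood 36 mm thick (x), 220 long (y), 36 high; rubber strip 10 mm thick above it up to z = 62. Origin: centre of its underside. At the start it lies across the runners, underside 23 mm above the bench, 80 to 92 mm in front of the handle's middle.
- tray_in (a point): Centre of the inner floor of the fixed open steel tray, 5 mm above the bench: inside 120 mm (x) by 260 mm (y), walls 5 mm thick, top 28 mm above the bench. The tray's long side is its y.
- ink_jar: Bystander: jar of ink, 68 mm in diameter, 85 mm high; origin under its centre.
- loupe: Bystander: black loupe, 60 mm in diameter, 68 mm high; origin under its centre.
- ink_knife: Bystander: ink knife (spatula), about 200 mm long, lying flat on the bench, its length along its x.

How it is judged:
By the outcome, as a careful person would: the job done as asked, in the order asked, and still so for the second after the job is handed in, with the robot touching nothing.
It also fails if it takes over 69 s, if anything falls off the work surface, if the arm or the gripper's body presses on something with over 40 N, if the wrist force passes 120 N, or if a joint passes its speed limit or range.

ROBOT

A 6-joint arm with a two-finger parallel gripper is mounted at the origin on the work surface. World frame = base frame: x ahead of the robot, y to its left, z up, the work surface at z = 0. Lengths are in m, angles in rad, forces in N, time in s.
With the tool pointing down it reaches from about 0.375 to 0.9 m from the base axis. Payload 3.1 kg.
Tool frame: the origin (TCP) lies at the very end of the fingers, on their centre line; the grasp point (between the pads) lies 19 mm behind it; z points along the fingers, y is the line along which they close (so a half turn about z gives the same grasp; the last joint's range is limited). The gripper opens to 85 mm and grips with 20 to 120 N. Pads are 22 mm wide; open, the fingers measure 114 mm over their backs; the gripper's body (76 mm by 85 mm) begins 54 mm behind the grasp point. The pads swing forward as they close: fully open they stand 13 mm farther back than shut.
Start: joints at [0.93, 0.527, 1.433, -0, 1.181, -0.178], TCP at [0.278, 0.56, 0.195] pointing down, gripper open.
Joint ranges: [-3.08, 3.08], [-0.75, 2.2], [0.22, 2.44], [-1.43, 4.57], [0, 2.65], [-2.85, 2.85]. Speed limits (rad/s): [2.79, 2.79, 3.14, 3.14, 3.14, 3.14].

INTERFACE

Orientations are given as a unit quaternion [x, y, z, w].
In Python, from station import manip, vision gives the robot as it stands.
- The arm moves only by the tool drive_tool, never from a script. Its argument "deltas" is a list that holds one entry, the list of rows, each a list of 4 numbers: the shift along the tool's x, y, z in mm, then the turn about the tool's z in rad. A call has 1 to 5 rows; each row is the pose to reach, as a shift and turn from the pose commanded when the call began, along the tool's axes at that moment; what a row does not reach only later rows make up. A row lasts 1/12 s, in which the tool goes at most 41.7 mm and 7.16 degrees, less where a joint would pass 70% of its speed; a pose out of reach is approached as far as the arm can. A call with a gripper value outside its range is refused whole. "jaw" is the finger opening in mm, from 0 to 85.4, set as the call begins (left out, the last holds). The fingers move at their own pace and stop on an object; "force" is the grip in N (left out, the last holds). Time passes only in rows, so rows that repeat a pose let the fingers close. It gives the time, the measured TCP pose, the force, the opening and the grip force at its end, in the units of the state.
- manip.sense(): the state, without advancing time (a new reading comes with each control period).
- vision.snapshot(name): name is "scene" or "top" or "wrist"; returns the picture (480x640x3 uint8, red, green, blue); there is no depth.
- vision.camera_model(name): a dict with "camera_matrix" (3x3 intrinsics, pixels), "D" ([k1, k2, p1, p2, k3] as OpenCV has them; the pictures are not rectified), "rvec" (rotation vector, rad) and "tvec" (3), from world to camera coordinates, as OpenCV has them. Camera axes: x right, y down, z forward; pixel columns grow to the right and rows downward; lengths in m; the calibration is good to about 2 mm. A picture is of the moment at which its call begins: read the wrist's pose just before it. camera_model takes no time and is no camera call; for the wrist camera it gives the pose at the moment of the call.
- manip.sign_off(): hands the job in; it is judged then, once.
The state is a dict: "t": time; "q": joint angles; "qd": joint speeds; "tau": joint torques, N m; "tcp_pos": TCP position; "tool_rot": TCP orientation; "force": force on the tool from outside, world axes, zero at the start; "ft_torque": the same for the moment, N m; "finger_gap": opening from 0.0 (shut) to 1.0 (fully open); "gripper_force": force on a finger pad.
Only numpy, scipy, OpenCV 4.12 (cv2) and the standard library are available. Lean on these libraries where they do the work, as an engineer would, in place of code of your own. Each camera call takes 0.05 s, during which the arm holds its last target. There are 200 camera calls.

## Working session

There is one attempt and no reset: what is moved stays moved. The work goes in short steps, Python scripts to look and compute and a tool call to move; the robot and the scene stay as the last step left them, time stands still between calls to the robot, and variables do not carry over. Pictures are saved under pics/ and viewed, at most 10 in all, crops included, and the job is handed in when it is done.

Besides the shell and the picture viewer there is one more tool, called by a JSON object that holds its "op" and its "data". drive_tool: Moves the arm, as the interface text tells. Its arguments: {"type":"object","properties":{"deltas":{"type":"array"},"jaw":{"type":"number"},"force":{"type":"number"}},"required":["deltas"]}

```bash
mkdir -p pics; ls; cat > h.py <<'E'
import numpy as np, cv2
from station import manip, vision
def snap(n,f):
    m=vision.camera_model(n); im=vision.snapshot(n); cv2.imwrite('pics/'+f,im[...,::-1]); 
    np.savez('pics/'+f+'.npz',**{k:np.array(v) for k,v in m.items()}); return im
def ray(f,px):
    m=np.load('pics/'+f+'.npz'); K=np.array(m['camera_matrix']);D=np.array(m['D'])
    u=cv2.undistortPoints(np.array(px,float).reshape(-1,1,2),K,D).reshape(-1,2)
    R=cv2.Rodrigues(m['rvec'].reshape(3))[0]; t=m['tvec'].reshape(3)
    return -R.T@t, np.c_[u,np.ones(len(u))]@R
def onz(f,px,z):
    c,d=ray(f,px); return c+d*((z-c[2])/d[:,2])[:,None]
def tri(f1,p1,f2,p2):
    c1,d1=ray(f1,p1);c2,d2=ray(f2,p2);o=[]
    for a,b in zip(d1,d2):
        s=np.linalg.lstsq(np.c_[a,-b],c2-c1,rcond=None)[0]; A=c1+a*s[0];B=c2+b*s[1]
        o.append(np.r_[(A+B)/2,np.linalg.norm(A-B)])
    return np.array(o)
E
python3 - <<'E'
from h import *
print(manip.sense())
for n in('top','scene'):
    snap(n,n+'0.png')
    m=vision.camera_model(n); print(m)
E
```

```text
pics
{'t': 0.0, 'q': array([ 9.30492395e-01,  5.28474403e-01,  1.43391814e+00,  1.97942311e-05,
        1.18138210e+00, -1.78495575e-01]), 'qd': array([-0.00109632,  0.0013443 , -0.00070321, -0.00190552, -0.00019111,
       -0.00155271]), 'tau': array([-1.65108704e-04, -4.42366648e+01, -1.78021431e+01, -2.34966792e-04,
        8.41807632e-03, -9.05711772e-06]), 'tcp_pos': array([0.27796122, 0.5588973 , 0.1936236 ]), 'tool_rot': array([ 2.28861329e-01,  9.73458423e-01, -9.97190926e-04, -4.42675335e-04]), 'force': array([ 0.28981647, -0.01468982, -0.81919538]), 'ft_torque': array([-0.065751  ,  0.01634341,  0.0377786 ]), 'gripper_force': 0.0, 'finger_gap': 0.9968470064523033}
{'camera_matrix': array([[518.24182893,   0.        , 318.39218006],
       [  0.        , 518.24182893, 238.37266856],
       [  0.        ,   0.        ,   1.        ]]), 'D': array([0.0338414, 0.       , 0.       , 0.       , 0.       ]), 'rvec': array([ 2.17613935, -2.13668144,  0.14252909]), 'tvec': array([-0.03797348,  0.56920305,  1.17814597])}
{'camera_matrix': array([[498.03913624,   0.        , 324.58375065],
       [  0.        , 498.03913624, 233.37783356],
       [  0.        ,   0.        ,   1.        ]]), 'D': array([0.00959887, 0.        , 0.        , 0.        , 0.        ]), 'rvec': array([ 0.97200456,  2.3363136 , -1.21333393]), 'tvec': array([ 0.40475386, -0.1664365 ,  1.57961531])}
```

View pics/top0.png

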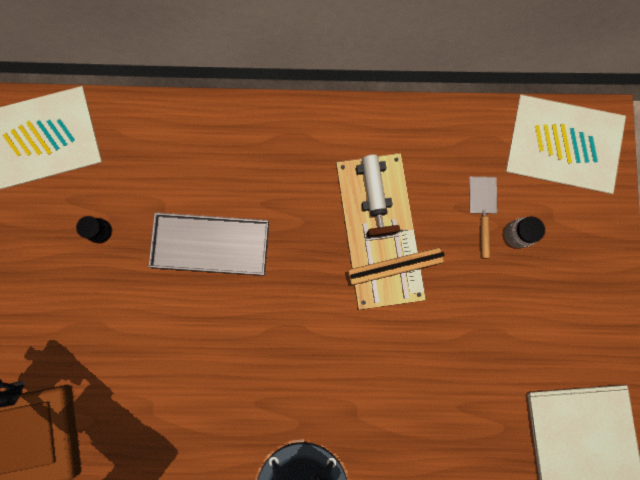

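View pics/scene0.png

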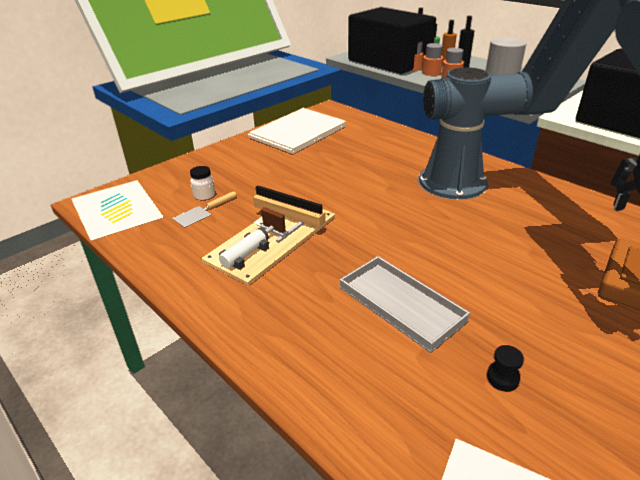

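The top view shows the tray at about (208,244), the squeegee from (350,277) to (442,256), the handle at (384,231), the loupe at (95,230), the knife at (484,215) and the jar at (524,232). In the scene view, the rubber's top edge runs from (256,190) to (323,213) and the tray sits at (404,302).

```bash
python3 - <<'E'
from h import *
T=cv2.imread('pics/top0.png');S=cv2.imread('pics/scene0.png')
def mask(im,box,f):
    x0,y0,x1,y1=box;m=np.zeros(im.shape[:2],np.uint8);m[y0:y1,x0:x1]=f(im[y0:y1,x0:x1].astype(int))*255;return m
def big(m):
    c=cv2.findContours(m,0,2)[0];return max(c,key=cv2.contourArea)
dark=lambda a:a.max(2)<55
rt=big(mask(T,(345,245,447,288),dark));rs=big(mask(S,(245,180,335,225),dark))
bt=cv2.minAreaRect(rt);print('rub top',bt,cv2.boxPoints(bt).tolist());
s=rs.reshape(-1,2);print('rub scene',s[s[:,0].argmin()],s[s[:,0].argmax()],cv2.boxPoints(cv2.minAreaRect(rs)).tolist())
# tray: low saturation grey
sat=lambda a:(a.max(2)-a.min(2)<40)
tt=big(mask(T,(140,200,280,285),sat));r=cv2.minAreaRect(tt);print('tray',r)
ts=big(mask(S,(330,250,480,355),sat));print('tray scene',cv2.approxPolyDP(ts,6,True).reshape(-1,2).tolist())
p=cv2.approxPolyDP(tt,5,True).reshape(-1,2);print(p.tolist(),onz('top0.png',p,.028).round(4).tolist())
# board yellow
b=mask(T,(325,145,435,315),lambda a:(a[...,1]>120)&(a[...,2]>150));bb=cv2.minAreaRect(big(cv2.morphologyEx(b,cv2.MORPH_CLOSE,np.ones((15,15)))));print('board',bb,onz('top0.png',cv2.boxPoints(bb),.015).round(4).tolist())
h=big(mask(T,(360,220,405,240),lambda a:(a[...,2]<110)&(a[...,2]>a[...,0]+20)));hb=cv2.minAreaRect(h);print('handle',hb,onz('top0.png',[hb[0]],.082))
cv2.imwrite('pics/c1.png',np.hstack([cv2.resize(T[145:315,320:450],None,fx=3.4,fy=3.4,interpolation=2),]))
E
```

```text
rub top ((397.02947998046875, 265.11767578125), (3.6380345821380615, 95.07395935058594), 75.96376037597656) [[350.4706726074219, 274.88238525390625], [442.7059631347656, 251.8235626220703], [443.5882873535156, 255.35296630859375], [351.3529968261719, 278.41180419921875]]
rub scene [256 187] [321 212] [[254.12843322753906, 193.23854064941406], [256.4953918457031, 185.34861755371094], [323.0091552734375, 205.30274963378906], [320.6421813964844, 213.1926727294922]]
tray ((208.58279418945312, 243.8291015625), (116.44664001464844, 55.21567916870117), 4.044486045837402)
tray scene [[340, 279], [342, 289], [430, 352], [467, 321], [467, 311], [379, 257]]
[[155, 213], [149, 266], [264, 274], [267, 221]] [[0.6242, 0.3598, 0.028], [0.4986, 0.3664, 0.028], [0.4846, 0.0981, 0.028], [0.6102, 0.0949, 0.028]]
board ((386.9199523925781, 228.44000244140625), (151.60369873046875, 87.39839935302734), 81.8698959350586) [[0.7665, -0.0595, 0.015], [0.8013, -0.27, 0.015], [0.4384, -0.3178, 0.015], [0.4057, -0.115, 0.015]]
handle ((383.44140625, 229.29656982421875), (9.467185020446777, 31.225101470947266), 85.2363510131836) [[ 0.58737334 -0.17415397  0.082     ]]
```

View pics/c1.png

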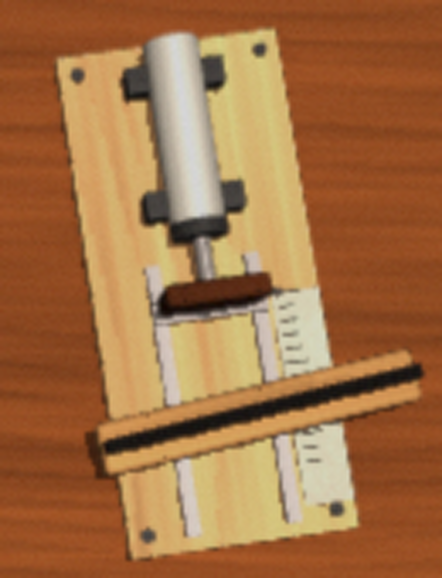

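The crop shows the board corners at about (58,60), (273,28), (357,523) and (130,560). The handle is at (216,292), the runners are visible, and the squeegee's rubber runs from (105,447) to (422,371) and hides the index.

```bash
python3 - <<'E'
from h import *
c=np.array([[58,60],[273,28],[357,523],[130,560]])/3.4+[320,145]
P=onz('top0.png',c,.015)[:,:2];print(P.round(4))
d=(P[0]+P[1]-P[2]-P[3]);print('len',np.linalg.norm(d)/2,'gauge yaw',np.arctan2(d[1],d[0]))
g=d/np.linalg.norm(d);print('origin',P.mean(0)-g*.05)
e=tri('top0.png',[[351,276.6],[443,253.6]],'scene0.png',[[322,206],[257,187]]);print('rub',e.round(4))
for z in(.085,):
  q=onz('top0.png',[[351,276.6],[443,253.6]],z);v=q[0]-q[1];print(q.mean(0),np.linalg.norm(v),'sq yaw',np.arctan2(-v[0],v[1]))
t=onz('top0.png',[[155,213],[149,266],[264,274],[267,221]],.028);print(t.mean(0));v=t[0]+t[1]-t[2]-t[3];print('tray yaw',np.arctan2(-v[0],v[1]))
print('tray h',tri('top0.png',[[155,213],[149,266],[264,274],[267,221]],'scene0.png',[[430,342],[467,311],[379,257],[340,279]]).round(4))
# tool
s=manip.sense();from scipy.spatial.transform import Rotation as R
print(R.from_quat(s['tool_rot']).as_matrix().round(4)); print(s['t'])
m=vision.camera_model('wrist');Rr=cv2.Rodrigues(m['rvec'])[0];print(-Rr.T@m['tvec'],Rr.round(3),m['camera_matrix'][0,0])
E
```

```text
[[ 0.759  -0.0696]
 [ 0.7854 -0.2233]
 [ 0.4341 -0.2805]
 [ 0.4058 -0.124 ]]
len 0.35664843145024805 gauge yaw 0.1571296841103877
origin [ 0.54670517 -0.18219222]
rub [[ 0.4785 -0.1011  0.0807  0.0022]
 [ 0.5341 -0.3077  0.0794  0.0023]]
[ 0.50668469 -0.20439182  0.085     ] 0.2127850359949919 sq yaw 0.2631781689988801
[0.55439898 0.22980265 0.028     ]
tray yaw -0.05261504182726982
tray h [[0.625  0.3593 0.0271 0.0019]
 [0.4992 0.3651 0.029  0.0023]
 [0.483  0.101  0.0219 0.006 ]
 [0.6109 0.0948 0.0255 0.001 ]]
[[-8.953e-01  4.456e-01 -1.200e-03]
 [ 4.456e-01  8.953e-01 -1.500e-03]
 [ 3.000e-04 -1.900e-03 -1.000e+00]]
0.1
[0.21851782 0.58857174 0.37265429] [[ 0.445  0.895 -0.003]
 [ 0.865 -0.429  0.261]
 [ 0.232 -0.118 -0.965]] 343.77546682862794
```

{"op": "drive_tool", "data": {"deltas": [[[-27,-29,0,0],[-54,-58,0,0],[-81,-87,0,0],[-108,-116,0,0],[-136,-145,0,0]]], "jaw": 85}}

```text
t: 0.52
tcp_pos: [0.3352, 0.3673, 0.1942]
tool_rot: [0.228, 0.974, -0.0, -0.0]
force: [0.1, -0.1, 0.0]
finger_gap: 0.992
gripper_force: 0.0
```

{"op": "drive_tool", "data": {"deltas": [[[-27,-29,0,0],[-54,-58,0,0],[-81,-87,0,0],[-108,-116,0,0],[-136,-145,0,0]]]}}

```text
t: 0.93
tcp_pos: [0.3924, 0.1769, 0.1945]
tool_rot: [0.229, 0.974, -0.0, -0.0]
force: [1.7, -0.4, -0.7]
finger_gap: 0.997
gripper_force: 0.0
```

{"op": "drive_tool", "data": {"deltas": [[[-27,-29,0,0],[-54,-58,0,0],[-81,-87,0,0],[-108,-116,0,0],[-136,-145,0,0]]]}}

```text
t: 1.35
tcp_pos: [0.4495, -0.0135, 0.1945]
tool_rot: [0.229, 0.973, 0.0, -0.0]
force: [0.3, 1.2, 0.1]
finger_gap: 0.992
gripper_force: 0.0
```

{"op": "drive_tool", "data": {"deltas": [[[-27,-29,0,0.12],[-54,-58,0,0.24],[-81,-87,0,0.36],[-108,-116,0,0.48],[-136,-145,0,0.6]]]}}

```text
t: 1.77
tcp_pos: [0.5067, -0.2039, 0.1942]
tool_rot: [0.509, 0.861, 0.0, -0.001]
force: [1.4, 0.4, 0.8]
finger_gap: 0.996
gripper_force: 0.0
```

{"op": "drive_tool", "data": {"deltas": [[[0,0,0,0.12],[0,0,0,0.246],[0,0,0,0.246]]], "jaw": 62}}

```text
t: 2.02
tcp_pos: [0.5066, -0.2029, 0.1939]
tool_rot: [0.61, 0.793, -0.0, -0.001]
force: [-0.2, -0.2, -0.2]
finger_gap: 0.725
gripper_force: 0.0
```

```bash
python3 - <<'E'
from h import *
from scipy.spatial.transform import Rotation as R
s=manip.sense();print(s['t'],s['tcp_pos'],R.from_quat(s['tool_rot']).as_matrix().round(4),s['finger_gap'],s['force'])
snap('wrist','w1.png')
E
```

```text
2.0167 [ 0.50662762 -0.20287565  0.19387531] [[-2.563e-01  9.666e-01 -1.200e-03]
 [ 9.666e-01  2.563e-01  9.000e-04]
 [ 1.200e-03 -9.000e-04 -1.000e+00]] 0.7246299731649166 [-0.22572398 -0.22385065 -0.23330245]
```

View pics/w1.png

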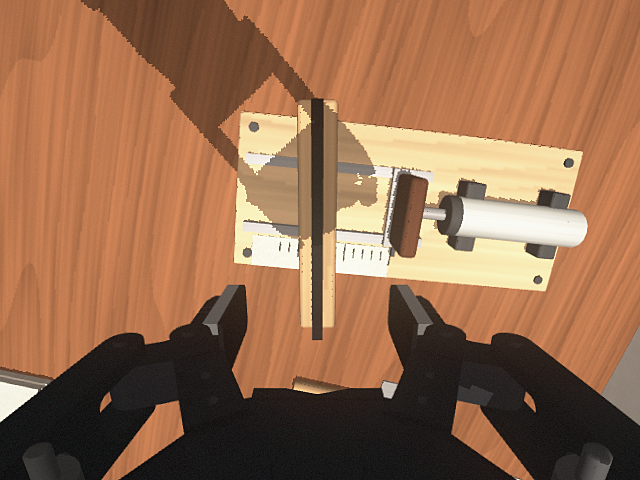

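The wrist view shows the squeegee straight between the fingers, with the rubber from (317,98) to (317,338). Its wood spans columns 298–338, the handle is at (410,215), and the index is still hidden.

```bash
python3 - <<'E'
from h import *
t=[[351,276.6],[443,253.6]];w=[[317,99],[317,339]]
print(tri('top0.png',t,'w1.png',w).round(4)); 
for z in(.08,.085):
  q=onz('w1.png',w,z);v=q[0]-q[1];print(z,q.mean(0).round(4),np.linalg.norm(v).round(4),np.arctan2(-v[0],v[1]))
# wood bottom-ish edges at wood top
print(onz('w1.png',[[298.5,101],[338,101],[299,327],[337,327]],.059).round(4))
print('handle tri',tri('top0.png',[[383.4,229.3]],'w1.png',[[413.5,217]]))
E
```

```text
[[ 0.4791 -0.1022  0.0794  0.0006]
 [ 0.5336 -0.3067  0.087   0.0011]]
0.08 [ 0.5065 -0.2066  0.08  ] 0.2157 0.25940944533212795
0.085 [ 0.5062 -0.2055  0.085 ] 0.212 0.2594094453321279
[[ 0.4631 -0.1053  0.059 ]
 [ 0.496  -0.0966  0.059 ]
 [ 0.5161 -0.3145  0.059 ]
 [ 0.5535 -0.3045  0.059 ]]
handle tri [[ 5.90058394e-01 -1.76110795e-01  6.38251433e-02  5.72431662e-04]]
```

{"op": "drive_tool", "data": {"deltas": [[[-2,0,30,0],[-2,0,65,0],[-2,0,95,0],[-2,0,120,0],[-2,0,135,0]]]}}

```text
t: 2.48
tcp_pos: [0.5058, -0.2022, 0.057]
tool_rot: [0.606, 0.795, -0.0, -0.002]
force: [0.4, -0.2, 1.0]
finger_gap: 0.727
gripper_force: 0.0
```

{"op": "drive_tool", "data": {"deltas": [[[0,0,12,0],[0,0,22,0],[0,0,27,0],[0,0,27,0]]]}}

```text
t: 2.82
tcp_pos: [0.507, -0.2033, 0.0318]
tool_rot: [0.608, 0.794, -0.0, -0.001]
force: [-0.4, 0.2, -0.4]
finger_gap: 0.726
gripper_force: 0.0
```

{"op": "drive_tool", "data": {"deltas": [[[0,0,0,0],[0,0,0,0],[0,0,0,0],[0,0,0,0],[0,0,0,0]]], "jaw": 25, "force": 45}}

```text
t: 3.23
tcp_pos: [0.5079, -0.2043, 0.0332]
tool_rot: [0.608, 0.794, 0.0, 0.001]
force: [-0.1, -0.2, -0.9]
finger_gap: 0.296
gripper_force: 0.0
```

{"op": "drive_tool", "data": {"deltas": [[[0,0,0,0],[0,0,0,0],[0,0,0,0]]]}}

```text
t: 3.48
tcp_pos: [0.5076, -0.2041, 0.0327]
tool_rot: [0.608, 0.794, -0.0, 0.0]
force: [-0.6, -0.3, 0.5]
finger_gap: 0.293
gripper_force: 0.0
```

```bash
python3 - <<'E'
from h import *
a=snap('wrist','w2.png');b=snap('scene','s2.png')
c=cv2.resize(b[150:300,180:380],(560,420));
o=np.zeros((480,800,3),np.uint8);o[:360,:480]=cv2.resize(a,(480,360));o[:240,480:]=cv2.resize(b[150:300,200:360],(320,240))[...]
cv2.imwrite('pics/c2.png',o[...,::-1])
E
```

```text
(no output)
```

View pics/c2.png

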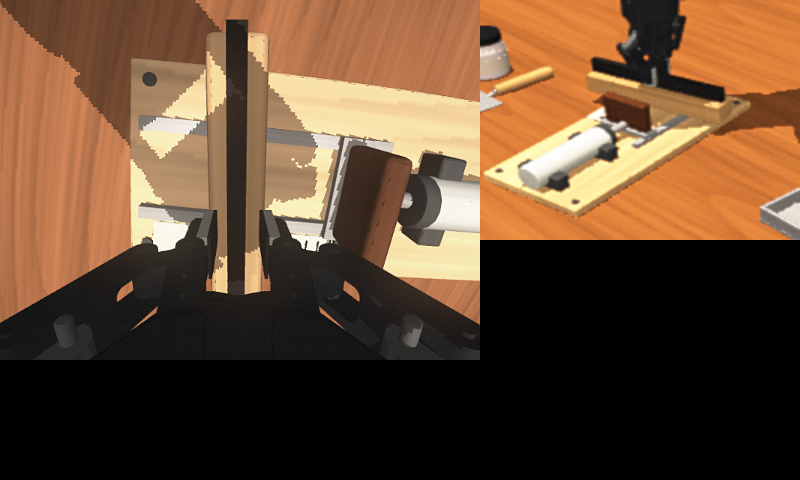

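The wrist picture shows the pads' inner faces at columns 215 and 262 (scaled), close against the wood at 208–267, while the reported opening is 25 mm. I'll check that by projecting.

```bash
python3 - <<'E'
from h import *
from scipy.spatial.transform import Rotation as R
s=manip.sense();Rm=R.from_quat(s['tool_rot']).as_matrix();p=s['tcp_pos'];m=vision.camera_model('wrist')
for x in(-11,11):
 for y in(-18,-12.5,12.5,18):
  for z in(0,-19,-27):
   w=p+Rm@(np.array([x,y,z])/1e3);u=cv2.projectPoints(w,m['rvec'],m['tvec'],m['camera_matrix'],m['D'])[0].ravel();print(x,y,z,w[2].round(3),(u*.75).round(0))
print(s['t'],s['finger_gap'],s['gripper_force'],s['force'],p)
# wood edges near the pads, in full px rows
im=cv2.imread('pics/w2.png')
for r in(120,200,260,300): print(r,[tuple(im[r,c]) for c in range(270,370,12)])
E
```

```text
-11 -18 0 0.033 [215. 217.]
-11 -18 -19 0.052 [213. 228.]
-11 -18 -27 0.06 [211. 234.]
-11 -12.5 0 0.033 [222. 217.]
-11 -12.5 -19 0.052 [221. 228.]
-11 -12.5 -27 0.06 [220. 234.]
-11 12.5 0 0.033 [256. 217.]
-11 12.5 -19 0.052 [257. 228.]
-11 12.5 -27 0.06 [258. 234.]
-11 18 0 0.033 [263. 217.]
-11 18 -19 0.052 [266. 228.]
-11 18 -27 0.06 [267. 234.]
11 -18 0 0.033 [214. 189.]
11 -18 -19 0.052 [212. 198.]
11 -18 -27 0.06 [210. 202.]
11 -12.5 0 0.033 [222. 189.]
11 -12.5 -19 0.052 [220. 198.]
11 -12.5 -27 0.06 [219. 202.]
11 12.5 0 0.033 [256. 189.]
11 12.5 -19 0.052 [258. 198.]
11 12.5 -27 0.06 [259. 202.]
11 18 0 0.033 [264. 189.]
11 18 -19 0.052 [267. 198.]
11 18 -27 0.06 [268. 202.]
3.5833 0.28963793764638573 0.0 [-0.5053953   0.22184855 -0.0226221 ] [ 0.50753584 -0.20405032  0.03263224]
120 [(np.uint8(168), np.uint8(224), np.uint8(248)), (np.uint8(155), np.uint8(220), np.uint8(248)), (np.uint8(155), np.uint8(218), np.uint8(248)), (np.uint8(48), np.uint8(56), np.uint8(68)), (np.uint8(51), np.uint8(59), np.uint8(69)), (np.uint8(77), np.uint8(108), np.uint8(138)), (np.uint8(84), np
[... 662 characters left out ...]
1), np.uint8(159)), (np.uint8(28), np.uint8(36), np.uint8(44)), (np.uint8(28), np.uint8(37), np.uint8(44)), (np.uint8(80), np.uint8(110), np.uint8(143)), (np.uint8(81), np.uint8(114), np.uint8(147)), (np.uint8(106), np.uint8(144), np.uint8(182)), (np.uint8(106), np.uint8(143), np.uint8(180))]
300 [(np.uint8(83), np.uint8(88), np.uint8(94)), (np.uint8(24), np.uint8(33), np.uint8(37)), (np.uint8(87), np.uint8(122), np.uint8(156)), (np.uint8(33), np.uint8(40), np.uint8(45)), (np.uint8(32), np.uint8(39), np.uint8(45)), (np.uint8(77), np.uint8(107), np.uint8(141)), (np.uint8(80), np.uint8(111), np.uint8(142)), (np.uint8(24), np.uint8(35), np.uint8(44)), (np.uint8(83), np.uint8(91), np.uint8(97))]
```

{"op": "drive_tool", "data": {"deltas": [[[0,0,0,0],[0,0,0,0]]], "jaw": 15}}

```text
t: 3.75
tcp_pos: [0.5075, -0.204, 0.0326]
tool_rot: [0.608, 0.794, -0.0, -0.0]
force: [-1.0, 0.2, 0.0]
finger_gap: 0.176
gripper_force: 0.0
```

```bash
python3 - <<'E'
from h import *
a=snap('wrist','w3.png').astype(int);b=cv2.imread('pics/w2.png')[...,::-1].astype(int)
d=np.abs(a-b).sum(2);print((d>60).sum(), np.argwhere(d>60).min(0) if (d>60).any() else 0, np.argwhere(d>60).max(0) if (d>60).any() else 0)
for i in(a,b): print([int(i[300,c].sum()) for c in range(268,372,4)])
o=np.hstack([cv2.resize(i[230:400,230:430].astype(np.uint8),(400,340)) for i in (b,a)]);cv2.imwrite('pics/c3.png',o[...,::-1])
s=manip.sense();print(s['finger_gap'],s['gripper_force'],s['t'])
E
```

```text
13185 [0 0] [479 639]
[146, 140, 138, 261, 274, 258, 277, 106, 122, 108, 120, 117, 108, 109, 113, 349, 319, 97, 112, 268, 276, 270, 127, 143, 137, 129]
[274, 269, 280, 110, 114, 84, 374, 358, 361, 105, 123, 94, 123, 119, 119, 350, 324, 322, 330, 329, 82, 113, 285, 273, 277, 262]
0.17596096766078578 0.0 3.8
```

View pics/c3.png

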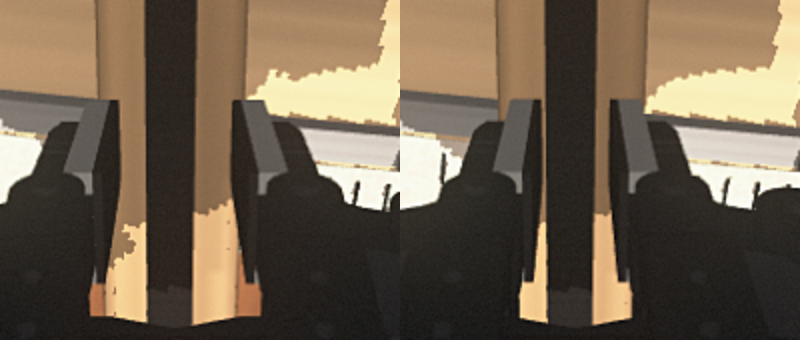

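The pads are closing on the rubber above the wood. At a 25 mm gap they span about 57 px, a camera depth of about 151 mm against about 190 mm for the reported TCP. So the real fingertips stand roughly 36 mm higher than the reported TCP. I'll open the jaw and descend carefully, watching the force.

{"op": "drive_tool", "data": {"deltas": [[[0,0,0,0],[0,0,0,0],[0,0,0,0],[0,0,0,0]]], "jaw": 62}}

```text
t: 4.13
tcp_pos: [0.5075, -0.204, 0.0326]
tool_rot: [0.608, 0.794, -0.0, -0.0]
force: [-0.6, 0.9, 0.1]
finger_gap: 0.719
gripper_force: 0.0
```

{"op": "drive_tool", "data": {"deltas": [[[0,0,3,0],[0,0,6,0],[0,0,8,0],[0,0,10,0],[0,0,10,0]]]}}

```text
t: 4.55
tcp_pos: [0.5072, -0.2038, 0.022]
tool_rot: [0.608, 0.794, -0.0, -0.001]
force: [-0.2, -0.2, -0.3]
finger_gap: 0.728
gripper_force: 0.0
```

```bash
python3 - <<'E'
from h import *
from scipy.spatial.transform import Rotation as R
s=manip.sense();print(s['t'],s['tcp_pos'],s['finger_gap'],s['force'],s['q'].round(3))
a=snap('wrist','w4.png');b=snap('scene','s4.png')
o=np.hstack([cv2.resize(a[200:400,200:440],(400,333)),cv2.resize(b[170:253,245:345],(400,333),interpolation=2)]);cv2.imwrite('pics/c4.png',o[...,::-1])
E
```

```text
4.55 [ 0.50719733 -0.20381585  0.02203561] 0.7275881817138363 [-0.20362603 -0.23816561 -0.26486676] [-0.587  0.686  1.761 -0.     0.696 -0.85 ]
```

View pics/c4.png

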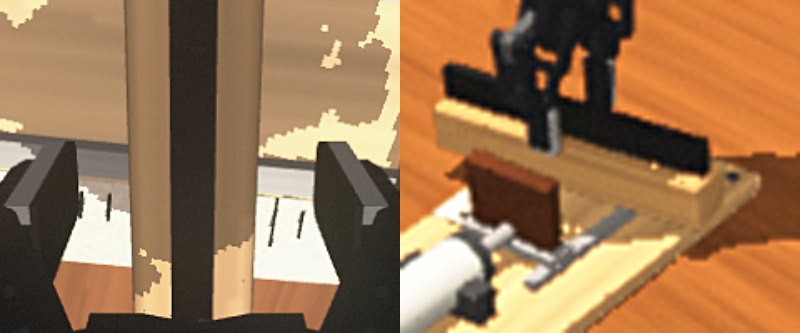

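The wrist crop shows the open pads on either side of the wood, with the right pad's tip at about full-frame (401,285). In the scene, the handle-side fingertip is at about (282,207) and seems barely below the wood's top. I'll triangulate it.

```bash
python3 - <<'E'
from h import *
from scipy.spatial.transform import Rotation as R
s=manip.sense();Rm=R.from_quat(s['tool_rot']).as_matrix();p=s['tcp_pos']
for a in([395,285],[401,285],[410,285]):
  for b in([280,207],[282,207.5],[284,208]):
    t=tri('w4.png',[a],'s4.png',[b])[0];print(a,b,t.round(4),'tool:',(Rm.T@(t[:3]-p)*1e3).round(1))
E
```

```text
[395, 285] [280, 207] [ 0.5405 -0.192   0.063   0.0115] tool: [  2.9  35.  -40.6]
[395, 285] [282, 207.5] [ 0.5387 -0.1896  0.063   0.006 ] tool: [  5.7  33.9 -40.6]
[395, 285] [284, 208] [ 0.5369 -0.1872  0.0631  0.0006] tool: [  8.6  32.8 -40.7]
[401, 285] [280, 207] [ 0.5422 -0.1905  0.0646  0.0107] tool: [  4.   37.1 -42.2]
[401, 285] [282, 207.5] [ 0.5404 -0.188   0.0647  0.0053] tool: [  6.8  36.  -42.3]
[401, 285] [284, 208] [ 5.386e-01 -1.856e-01  6.470e-02  2.000e-04] tool: [  9.6  34.8 -42.3]
[410, 285] [280, 207] [ 0.5447 -0.1881  0.067   0.0095] tool: [  5.6  40.1 -44.7]
[410, 285] [282, 207.5] [ 0.5428 -0.1857  0.0671  0.0041] tool: [  8.4  38.9 -44.7]
[410, 285] [284, 208] [ 0.541  -0.1833  0.0672  0.0013] tool: [ 11.2  37.8 -44.8]
```

{"op": "drive_tool", "data": {"deltas": [[[0,0,4,0],[0,0,8,0],[0,0,12,0],[0,0,15,0],[0,0,15,0]]]}}

```text
t: 5.07
tcp_pos: [0.507, -0.2037, 0.0068]
tool_rot: [0.608, 0.794, -0.0, -0.001]
force: [-0.8, 0.6, -0.6]
finger_gap: 0.725
gripper_force: 0.0
```

{"op": "drive_tool", "data": {"deltas": [[[0,0,3,0],[0,0,6,0],[0,0,9,0],[0,0,10,0],[0,0,10,0]]]}}

```text
t: 5.48
tcp_pos: [0.5073, -0.2039, -0.0028]
tool_rot: [0.608, 0.794, -0.0, -0.0]
force: [0.5, 0.6, -0.3]
finger_gap: 0.728
gripper_force: 0.0
```

{"op": "drive_tool", "data": {"deltas": [[[0,0,0,0],[0,0,0,0],[0,0,0,0],[0,0,0,0],[0,0,0,0]]], "jaw": 20, "force": 45}}

```text
t: 5.9
tcp_pos: [0.5077, -0.2042, -0.0021]
tool_rot: [0.608, 0.794, 0.0, 0.0]
force: [-0.0, 0.3, 2.0]
finger_gap: 0.413
gripper_force: 46.1
```

{"op": "drive_tool", "data": {"deltas": [[[0,0,0,0],[0,0,0,0],[0,0,0,0]]]}}

```text
t: 6.15
tcp_pos: [0.5077, -0.2042, -0.0021]
tool_rot: [0.608, 0.794, 0.0, 0.0]
force: [0.3, 0.2, 3.9]
finger_gap: 0.414
gripper_force: 46.2
```

{"op": "drive_tool", "data": {"deltas": [[[0,0,-10,0],[0,0,-30,0],[0,0,-55,0],[0,0,-80,0],[0,0,-100,0]]]}}

```text
t: 6.57
tcp_pos: [0.5074, -0.2038, 0.0991]
tool_rot: [0.608, 0.794, 0.0, -0.0]
force: [1.0, -1.0, -1.9]
finger_gap: 0.414
gripper_force: 45.6
```

{"op": "drive_tool", "data": {"deltas": [[[20,8,0,0],[47,18,0,0],[76,30,0,0],[106,41,0,0],[136,53,0,0]]]}}

```text
t: 6.98
tcp_pos: [0.5225, -0.0575, 0.0977]
tool_rot: [0.609, 0.793, -0.0, -0.001]
force: [0.6, 0.4, -2.4]
finger_gap: 0.413
gripper_force: 45.6
```

{"op": "drive_tool", "data": {"deltas": [[[28,11,0,0],[56,22,0,0],[84,33,0,0],[110,43,0,0],[136,53,0,0]]]}}

```text
t: 7.4
tcp_pos: [0.5383, 0.0878, 0.0976]
tool_rot: [0.608, 0.794, -0.0, -0.001]
force: [0.9, -0.2, -1.5]
finger_gap: 0.412
gripper_force: 45.6
```

{"op": "drive_tool", "data": {"deltas": [[[28,11,0,0.06],[56,22,0,0.12],[84,33,0,0.18],[112,43,0,0.25],[136,53,0,0.316]]]}}

```text
t: 7.82
tcp_pos: [0.5539, 0.2332, 0.0974]
tool_rot: [0.726, 0.687, -0.001, -0.001]
force: [0.1, -1.4, -1.9]
finger_gap: 0.415
gripper_force: 45.5
```

{"op": "drive_tool", "data": {"deltas": [[[0,0,20,0],[0,0,40,0],[0,0,55,0],[0,0,60,0],[0,0,60,0]]]}}

```text
t: 8.23
tcp_pos: [0.5532, 0.2309, 0.036]
tool_rot: [0.726, 0.688, -0.002, -0.001]
force: [0.2, 0.1, -2.0]
finger_gap: 0.41
gripper_force: 45.5
```

```bash
python3 - <<'E'
from h import *
from scipy.spatial.transform import Rotation as R
s=manip.sense();Rm=R.from_quat(s['tool_rot']).as_matrix();print(s['t'],s['tcp_pos'],s['finger_gap'],s['force'],s['q'].round(2),Rm[:2,:2].round(3))
a=snap('wrist','w5.png');b=snap('top','t5.png');snap('scene','s5.png')
o=np.hstack([cv2.resize(a,(440,330)),cv2.resize(b[145:310,320:480],(320,330),interpolation=2)]);cv2.imwrite('pics/c5.png',o[...,::-1])
E
```

```text
8.2333 [0.55315489 0.23093858 0.03601456] 0.410389356067598 [ 0.24647834  0.14722134 -1.96904012] [0.21 0.71 1.61 0.   0.82 0.26] [[ 0.053  0.999]
 [ 0.999 -0.053]]
```

View pics/c5.png

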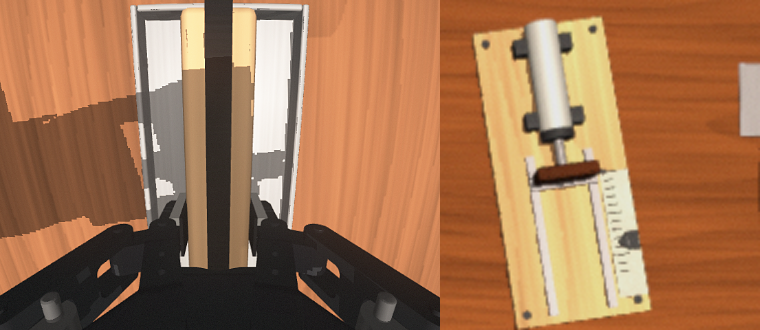

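The wrist view shows the squeegee centred and aligned in the tray, with wood at columns 182–254 against tray walls at about 138–305. The top crop now shows the index plate, with its point at about (617,240), which is full-frame (408.5,265).

{"op": "drive_tool", "data": {"deltas": [[[0,0,15,0],[0,0,28,0],[0,0,38,0],[0,0,45,0],[0,0,48,0]]]}}

```text
t: 8.8
tcp_pos: [0.5542, 0.231, -0.0116]
tool_rot: [0.726, 0.688, -0.001, -0.001]
force: [-0.8, 0.1, -1.2]
finger_gap: 0.414
gripper_force: 45.6
```

{"op": "drive_tool", "data": {"deltas": [[[0,0,1,0],[0,0,2,0],[0,0,3,0],[0,0,4,0],[0,0,4,0]]]}}

```text
t: 9.22
tcp_pos: [0.5552, 0.2313, -0.0142]
tool_rot: [0.726, 0.688, 0.0, 0.0]
force: [-0.8, -0.5, -2.1]
finger_gap: 0.412
gripper_force: 45.6
```

{"op": "drive_tool", "data": {"deltas": [[[0,0,1,0],[0,0,2,0],[0,0,2,0]]]}}

```text
t: 9.47
tcp_pos: [0.5549, 0.2313, -0.0165]
tool_rot: [0.726, 0.688, -0.0, -0.0]
force: [-0.4, -0.2, -1.9]
finger_gap: 0.413
gripper_force: 45.6
```

{"op": "drive_tool", "data": {"deltas": [[[0,0,1,0],[0,0,2,0],[0,0,2,0]]]}}

```text
t: 9.72
tcp_pos: [0.5549, 0.2312, -0.0186]
tool_rot: [0.726, 0.688, -0.0, -0.0]
force: [-0.5, 0.0, -1.6]
finger_gap: 0.409
gripper_force: 45.6
```

{"op": "drive_tool", "data": {"deltas": [[[0,0,1,0],[0,0,1,0],[0,0,1,0]]]}}

```text
t: 9.97
tcp_pos: [0.5549, 0.2313, -0.0195]
tool_rot: [0.726, 0.688, -0.0, -0.0]
force: [-0.4, -0.3, -1.9]
finger_gap: 0.413
gripper_force: 45.6
```

{"op": "drive_tool", "data": {"deltas": [[[0,0,1,0],[0,0,1,0],[0,0,1,0]]]}}

```text
t: 10.22
tcp_pos: [0.5552, 0.2313, -0.0201]
tool_rot: [0.726, 0.688, 0.0, 0.0]
force: [-0.3, -1.1, 1.3]
finger_gap: 0.412
gripper_force: 46.0
```

{"op": "drive_tool", "data": {"deltas": [[[0,0,0.5,0],[0,0,0.5,0],[0,0,0.5,0]]], "jaw": 40}}

```text
t: 10.47
tcp_pos: [0.5552, 0.2313, -0.0208]
tool_rot: [0.726, 0.688, 0.0, 0.0]
force: [0.9, 0.9, 0.5]
finger_gap: 0.469
gripper_force: 0.0
```

{"op": "drive_tool", "data": {"deltas": [[[0,0,0,0],[0,0,0,0],[0,0,0,0]]], "jaw": 60}}

```text
t: 10.72
tcp_pos: [0.555, 0.2313, -0.0209]
tool_rot: [0.726, 0.688, 0.0, 0.0]
force: [1.0, 0.5, -0.6]
finger_gap: 0.705
gripper_force: 0.0
```

{"op": "drive_tool", "data": {"deltas": [[[0,0,-15,0],[0,0,-45,0],[0,0,-80,0],[0,0,-120,0],[0,0,-160,0]]]}}

```text
t: 11.13
tcp_pos: [0.5542, 0.231, 0.1401]
tool_rot: [0.726, 0.688, -0.001, -0.001]
force: [1.2, 0.1, -0.5]
finger_gap: 0.697
gripper_force: 0.0
```

```bash
python3 - <<'E'
from h import *
s=manip.sense();print(s['t'],s['tcp_pos'],s['finger_gap'],s['force'],s['tool_rot'])
a=snap('wrist','w6.png');b=snap('top','t6.png');c=snap('scene','s6.png')
# squeegee in tray check by rubber centreline in two views
def big(im,box):
    x0,y0,x1,y1=box;m=np.zeros(im.shape[:2],np.uint8);m[y0:y1,x0:x1]=(im[y0:y1,x0:x1].max(2)<60)*255
    return max(cv2.findContours(m,0,2)[0],key=cv2.contourArea)
print(cv2.minAreaRect(big(c,(345,255,465,340))))
o=np.zeros((400,800,3),np.uint8);o[:360,:480]=cv2.resize(a,(480,360));o[:280,480:]=cv2.resize(c[230:370,330:490],(320,280))
cv2.imwrite('pics/c6.png',o[...,::-1])
E
```

```text
11.1333 [0.5541933 0.2310454 0.1401496] 0.6971207576234411 [ 1.20283023  0.1139883  -0.46821992] [ 7.25621873e-01  6.88093013e-01 -8.04184896e-04 -5.04780394e-04]
((403.99737548828125, 286.7373962402344), (91.19029998779297, 11.143863677978516), 33.1113395690918)
```

View pics/c6.png

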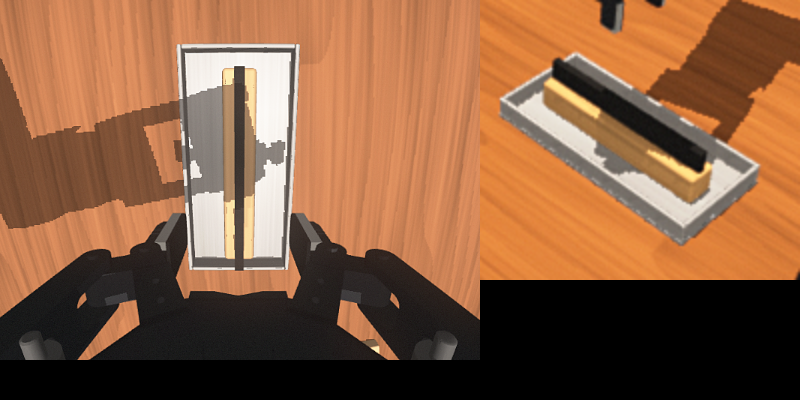

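The squeegee stands upright on the tray floor, clear of the walls. Next I'll move over the handle.

{"op": "drive_tool", "data": {"deltas": [[[-25,3,-10,0],[-52,6,-20,0],[-80,10,-30,0],[-108,14,-40,0],[-136,18,-50,0]]], "jaw": 45}}

```text
t: 11.7
tcp_pos: [0.5644, 0.0934, 0.1877]
tool_rot: [0.725, 0.688, -0.001, -0.001]
force: [0.2, -1.0, 0.4]
finger_gap: 0.522
gripper_force: 0.0
```

{"op": "drive_tool", "data": {"deltas": [[[-27,3,0,0],[-54,7,0,0],[-81,11,0,0],[-108,15,0,0],[-134,18,0,0]]]}}

```text
t: 12.12
tcp_pos: [0.5755, -0.0415, 0.1873]
tool_rot: [0.726, 0.688, -0.001, -0.001]
force: [0.3, -0.5, -0.9]
finger_gap: 0.529
gripper_force: 0.0
```

{"op": "drive_tool", "data": {"deltas": [[[-27,3,0,-0.05],[-54,7,0,-0.1],[-81,11,0,-0.15],[-110,15,0,-0.21],[-134,18,0,-0.21]]]}}

```text
t: 12.53
tcp_pos: [0.5865, -0.1766, 0.1871]
tool_rot: [0.649, 0.761, -0.001, -0.001]
force: [0.8, 0.1, -0.2]
finger_gap: 0.527
gripper_force: 0.0
```

{"op": "drive_tool", "data": {"deltas": [[[0,0,0,0],[0,0,0,0]]]}}

```text
t: 12.7
tcp_pos: [0.5864, -0.1758, 0.1872]
tool_rot: [0.651, 0.759, -0.0, -0.002]
force: [0.1, 0.9, 0.0]
finger_gap: 0.525
gripper_force: 0.0
```

```bash
python3 - <<'E'
from h import *
s=manip.sense();print(s['t'],s['tcp_pos'],s['finger_gap'],s['force'],s['tool_rot'])
a=snap('wrist','w7.png');snap('top','t7.png')
cv2.imwrite('pics/c7.png',cv2.resize(a[60:400,120:560],(776,600))[...,::-1])
E
```

```text
12.7 [ 0.58643596 -0.17582741  0.18716379] 0.5252885190149464 [0.05555014 0.88171231 0.03758611] [ 6.50544378e-01  7.59466138e-01 -2.53898272e-04 -1.77029633e-03]
```

View pics/c7.png

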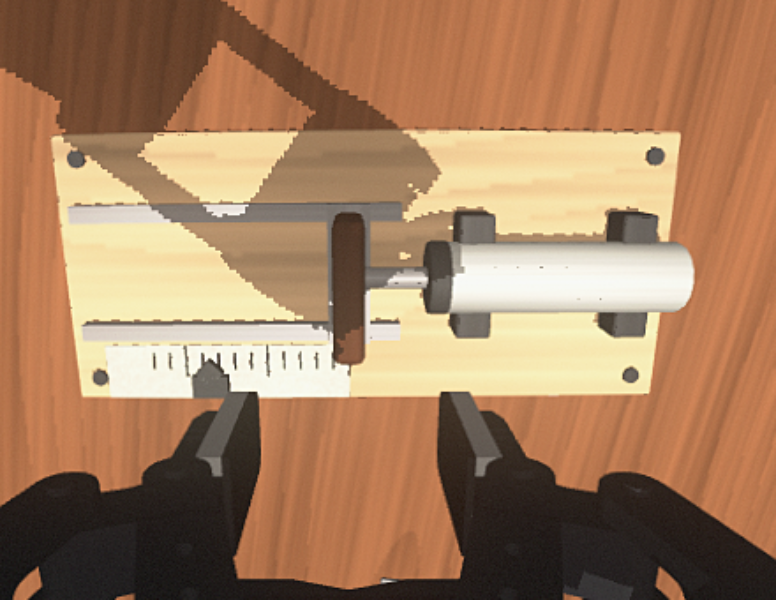

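The wrist crop shows the index point at (209,359), the bar's top face centred at about (348,288), and board corners at (52,137), (680,131), (650,393) and (82,397). The tool is well aligned with the gauge.

```bash
cat > m.py <<'E'
from h import *
from scipy.spatial.transform import Rotation as R
k=776/440;f=lambda p:np.array(p,float)/k+[120,60]
P=onz('w7.png',f([[52,137],[680,131],[650,393],[82,397]]),.015)[:,:2]
d=P[1]+P[2]-P[0]-P[3];g=d/np.linalg.norm(d);n=np.array([-g[1],g[0]])
print('len',np.linalg.norm(d)/2,'yaw',np.arctan2(g[1],g[0]),'w',np.linalg.norm(P[0]+P[1]-P[2]-P[3])/2)
O=P.mean(0)-.05*g;print('origin',O)
G=lambda p:np.array([(p[:2]-O)@g,(p[:2]-O)@n,p[2]]).round(4)
I=onz('w7.png',f([[209,359]]),.021)[0];print('index',I,G(I))
It=onz('t7.png',[[408.5,265]],.021)[0];print('index top',It,G(It), tri('w7.png',f([[209,359]]),'t7.png',[[408.5,265]]))
H=onz('w7.png',f([[332,213],[365,213],[365,362],[333,362]]),.082);print('bar',H.mean(0),G(H.mean(0)))
print('handle tri',tri('w7.png',f([[348,288]]),'t7.png',[[383.4,229.3]]))
s=manip.sense();Rm=R.from_quat(s['tool_rot']).as_matrix();print(Rm.round(4));print('tcp G',G(s['tcp_pos']),'tool yaw',np.arctan2(Rm[1,1],Rm[0,1]))
m=np.load('pics/w7.png.npz')
for q in([.04,-.051,.0265],[.04,0,.082],[-.05,-.053,.021]):
  w=np.r_[O+g*q[0]+n*q[1],q[2]];print(q,((cv2.projectPoints(w,m['rvec'],m['tvec'],m['camera_matrix'],m['D'])[0].ravel()-[120,60])*k).round(1))
E
python3 m.py
```

```text
len 0.3572444240059097 yaw 0.16382792819727846 w 0.1583265067392309
origin [ 0.54653174 -0.18229407]
index [ 0.51061613 -0.240984    0.021     ] [-0.045 -0.052  0.021]
index top [ 0.51247721 -0.24120634  0.021     ] [-0.0432 -0.0526  0.021 ] [[ 0.51176043 -0.23993905  0.0252212   0.0012593 ]]
bar [ 0.58531167 -0.17268264  0.082     ] [0.0398 0.0032 0.082 ]
handle tri [[ 0.58557429 -0.1720253   0.08750599  0.00322355]]
[[-0.1563  0.9877 -0.0028]
 [ 0.9877  0.1563  0.002 ]
 [ 0.0024 -0.0025 -1.    ]]
tcp G [0.0407 0.0018 0.1877] tool yaw 0.15692975173226117
[0.04, -0.051, 0.0265] [350.  359.3]
[0.04, 0, 0.082] [349.2 296.3]
[-0.05, -0.053, 0.021] [200.9 360.5]
```

{"op": "drive_tool", "data": {"deltas": [[[0,0,25,0],[0,0,60,0],[0,0,90,0],[0,0,115,0],[0,0,130,0]]]}}

```text
t: 13.22
tcp_pos: [0.5852, -0.172, 0.0558]
tool_rot: [0.649, 0.761, -0.001, -0.003]
force: [0.3, -0.4, 0.1]
finger_gap: 0.528
gripper_force: 0.0
```

{"op": "drive_tool", "data": {"deltas": [[[0,-0.5,12,0],[0,-0.5,24,0],[0,-0.5,34,0],[0,-0.5,42,0],[0,-0.5,42,0]]]}}

```text
t: 13.63
tcp_pos: [0.5863, -0.1745, 0.0158]
tool_rot: [0.649, 0.76, -0.0, -0.001]
force: [-0.7, -0.1, 0.7]
finger_gap: 0.529
gripper_force: 0.0
```

{"op": "drive_tool", "data": {"deltas": [[[0,0,0,0],[0,0,0,0],[0,0,0,0],[0,0,0,0],[0,0,0,0]]], "jaw": 5, "force": 60}}

```text
t: 14.05
tcp_pos: [0.5861, -0.1756, 0.0181]
tool_rot: [0.649, 0.761, -0.001, -0.0]
force: [-4.7, -2.2, 5.9]
finger_gap: 0.172
gripper_force: 61.3
```

{"op": "drive_tool", "data": {"deltas": [[[0,0,0,0],[0,0,0,0],[0,0,0,0]]]}}

```text
t: 14.3
tcp_pos: [0.5861, -0.1757, 0.0181]
tool_rot: [0.649, 0.761, -0.001, -0.0]
force: [-4.5, -2.1, 5.4]
finger_gap: 0.179
gripper_force: 61.4
```

```bash
python3 - <<'E'
from h import *
s=manip.sense();print(s['t'],s['tcp_pos'],s['finger_gap'],s['gripper_force'],s['force'])
a=snap('wrist','w8.png');snap('top','t8.png')
E
```

```text
14.3 [ 0.5861039  -0.17565391  0.01813831] 0.17886043610540783 61.352856159210205 [-4.46473891 -2.07031618  5.37594162]
```

{"op": "drive_tool", "data": {"deltas": [[[0,-2,0,0],[0,-6,0,0],[0,-11,0,0],[0,-16,0,0],[0,-21,0,0]]]}}

```text
t: 14.82
tcp_pos: [0.5687, -0.1786, 0.0181]
tool_rot: [0.65, 0.76, 0.001, 0.003]
force: [5.5, 2.5, 3.2]
finger_gap: 0.175
gripper_force: 61.0
```

{"op": "drive_tool", "data": {"deltas": [[[0,-5,0,0],[0,-10,0,0],[0,-15,0,0],[0,-20,0,0],[0,-25,0,0]]]}}

```text
t: 15.23
tcp_pos: [0.545, -0.1825, 0.0182]
tool_rot: [0.65, 0.76, 0.002, 0.003]
force: [8.2, 3.5, 2.6]
finger_gap: 0.175
gripper_force: 60.9
```

{"op": "drive_tool", "data": {"deltas": [[[0,-5,0,0],[0,-10,0,0],[0,-15,0,0],[0,-20,0,0],[0,-25,0,0]]]}}

```text
t: 15.65
tcp_pos: [0.5211, -0.1864, 0.0181]
tool_rot: [0.65, 0.76, 0.002, 0.004]
force: [10.8, 7.1, 2.2]
finger_gap: 0.178
gripper_force: 60.8
```

{"op": "drive_tool", "data": {"deltas": [[[0,-3,0,0],[0,-5,0,0],[0,-7,0,0],[0,-8,0,0],[0,-8,0,0]]]}}

```text
t: 16.07
tcp_pos: [0.5132, -0.1877, 0.0182]
tool_rot: [0.65, 0.76, 0.002, 0.004]
force: [9.9, 6.5, 2.7]
finger_gap: 0.175
gripper_force: 60.9
```

```bash
python3 - <<'E'
from h import *
s=manip.sense();print(s['t'],s['tcp_pos'],s['finger_gap'],s['gripper_force'],s['force'],s['tool_rot'])
a=snap('wrist','w9.png');snap('top','t9.png');snap('scene','s9.png')
g=np.array([np.cos(.1605),np.sin(.1605)]);print('travel',(np.array([.5861,-.1757])-s['tcp_pos'][:2])@g)
# where should index and pointer project
m=np.load('pics/w9.png.npz');O=np.array([.5465,-.1823]);n=np.array([-g[1],g[0]])
for q in([-.0445,-.053,.021],[-.0445,-.051,.0265]):
  for f in('w9.png','s9.png','t9.png'):
    m=np.load('pics/'+f+'.npz');w=np.r_[O+g*q[0]+n*q[1],q[2]];print(f,q,cv2.projectPoints(w,m['rvec'],m['tvec'],m['camera_matrix'],m['D'])[0].ravel().round(1))
E
```

```text
16.0667 [ 0.51321955 -0.18767916  0.01815537] 0.17506144660068867 60.93784511089325 [9.87594549 6.47706836 2.68924591] [0.649894   0.76001219 0.00207587 0.00386783]
travel 0.07385816071386296
w9.png [-0.0445, -0.053, 0.021] [300.7 357.1]
s9.png [-0.0445, -0.053, 0.021] [279.4 209.8]
t9.png [-0.0445, -0.053, 0.021] [408.7 265.6]
w9.png [-0.0445, -0.051, 0.0265] [300.3 359.8]
s9.png [-0.0445, -0.051, 0.0265] [279.8 208.4]
t9.png [-0.0445, -0.051, 0.0265] [408.3 265.6]
```

```bash
python3 - <<'E'
from h import *
exec(open('m.py').read().split("s=manip")[0])
im=cv2.imread('pics/w7.png');x0,y0,x1,y1=215,255,262,290
sub=im[y0:y1,x0:x1].max(2);m=(sub<110).astype(np.uint8)
c=[q for q in cv2.findContours(m,0,1)[0]];c=max(c,key=lambda q:len(q)).reshape(-1,2)
for r in range(0,y1-y0):
  xs=np.where(m[r])[0]
  if len(xs): print(r+y0,xs.min()+x0,xs.max()+x0,len(xs))
# bar in w7: brown mask
b=im[170:275,295:340].astype(int);mb=((b[...,2]<130)&(b[...,2]-b[...,0]>35)&(b[...,1]<60)).astype(np.uint8)
for r in range(0,105,8):
  xs=np.where(mb[r])[0]
  if len(xs): print('bar',r+170,xs.min()+295,xs.max()+295)
for f in('t7','t9'): print(f);print(cv2.imread(f'pics/{f}.png',0)[258:274,398:420])
print('s9');print(cv2.imread('pics/s9.png',0)[200:220,266:294])
E
```

```text
len 0.3572444240059097 yaw 0.16382792819727846 w 0.1583265067392309
origin [ 0.54653174 -0.18229407]
index [ 0.51061613 -0.240984    0.021     ] [-0.045 -0.052  0.021]
index top [ 0.51247721 -0.24120634  0.021     ] [-0.0432 -0.0526  0.021 ] [[ 0.51176043 -0.23993905  0.0252212   0.0012593 ]]
bar [ 0.58531167 -0.17268264  0.082     ] [0.0398 0.0032 0.082 ]
handle tri [[ 0.58557429 -0.1720253   0.08750599  0.00322355]]
258 225 225 1
259 225 225 1
260 225 253 4
261 225 253 5
262 216 253 6
263 216 253 7
264 216 253 7
265 216 253 10
266 216 253 10
267 216 253 7
268 234 253 6
269 233 245 5
270 232 246 5
271 226 246 4
272 226 249 8
273 229 249 8
274 230 249 3
275 230 249 3
276 230 249 4
277 230 249 4
278 230 249 5
279 230 249 6
280 230 249 7
281 230 249 5
282 230 261 14
283 230 261 17
284 230 261 32
285 248 261 14
286 248 261 14
287 247 261 15
288 247 261 15
289 246 261 16
bar 186 311 324
bar 194 309 324
bar 202 309 325
bar 210 310 325
bar 218 310 325
bar 226 309 325
bar 234 325 325
bar 242 325 325
t7
[[44 35 33 33 33 38 40 40 41 40 42 43 39 50 67 71 71 72 77 78 78 77]
 [60 47 38 30 30 32 
[... 3767 characters left out ...]
255 255 254 253 253 253 252 253 254 247 211 242 160 115 146 200 224 132
   91  60  58  99 118 124  96  51  44  46]
 [255 254 252 252 254 254 246 240 250 254 254 252 217 148 114 118 123 113
  110 100 110 122 126 125 119  64  39  39]
 [254 253 246 244 252 253 253 242 199 252 251 238 235 222 147 108 106 109
  111 113 122 122 123 114 105  70  52  41]
 [253 253 253 254 229 199 231 253 246 236 232 223 218 172 110  96  92 107
  119 122 122 119 108 100  98 106  94  71]
 [253 247 241 252 254 254 196 213 230 230 222 170 119  94 107 100 109 120
  125 121 113 107 108  98 106 112 110 111]
 [253 254 244 206 239 247 229 228 224 217 166 109  89  92 143 122 121 123
  118 107 102 120 138 126 119 117 114 111]]
```

{"op": "drive_tool", "data": {"deltas": [[[0,-3,0,0],[0,-6,0,0],[0,-8,0,0],[0,-10,0,0],[0,-10,0,0]]]}}

```text
t: 16.63
tcp_pos: [0.5036, -0.1892, 0.0181]
tool_rot: [0.65, 0.76, 0.002, 0.004]
force: [10.1, 7.2, 2.1]
finger_gap: 0.172
gripper_force: 60.9
```

```bash
python3 - <<'E'
from h import *
from scipy.spatial.transform import Rotation as R
s=manip.sense();print(s['t'],s['tcp_pos'],s['gripper_force'],s['force'])
g=np.array([np.cos(.1605),np.sin(.1605),0]);n=np.array([-g[1],g[0],0])
gp=lambda p,q:np.array(p)+R.from_quat(q).as_matrix()@[0,0,-.055]
a=gp([.5861,-.1757,.0181],[.649,.761,-.001,0]);b=gp(s['tcp_pos'],s['tool_rot'])
print('travel tcp',(np.array([.5861,-.1757,.0181])-s['tcp_pos'])@g,'grip',(a-b)@g,'F',s['force']@g,'spring x',(s['force']@g-2.4)/120)
snap('scene','s10.png');im=cv2.imread('pics/s10.png',0)
m=np.load('pics/s10.png.npz');O=np.array([.5465,-.1823,0])
for q in([-.0445,-.053,.021],[-.0445,-.051,.0265],[-.0445,-.04,.0265],[-.0335,-.051,.0265]):
  w=O+g*q[0]+n*q[1]+[0,0,q[2]];print(q,cv2.projectPoints(w,m['rvec'],m['tvec'],m['camera_matrix'],m['D'])[0].ravel().round(1))
print(im[202:220,268:292])
E
```

```text
16.6333 [ 0.50357238 -0.18923689  0.01814597] 60.93315124511719 [10.05326623  7.15247141  2.08937574]
travel tcp 0.08363028596589332 grip 0.08418657710664419 F 11.06710596327302 spring x 0.07222588302727516
[-0.0445, -0.053, 0.021] [279.4 209.8]
[-0.0445, -0.051, 0.0265] [279.8 208.4]
[-0.0445, -0.04, 0.0265] [282.7 209.6]
[-0.0335, -0.051, 0.0265] [277.3 210.1]
[[137 138 139 141 140 144 140 142 147 140 138 141 143 145  63  37  37  43
   34  29  29  27  25  73]
 [141 140 138 137 139 140 143 144 140 141 140 141 167 202  98  41  43  44
   27  26  26  26  24  56]
 [149 151 147 142 141 137 137 138 138 137 138 170 245 255 177  52  39  40
   33  27  29  25  22  71]
 [153 150 148 143 143 139 139 134 132 161 198 242 255 255 190  55  35  41
   34  29  27  26  23  50]
 [152 154 153 151 150 147 143 118 129 222 255 255 255 255 227  75  35  42
   33  39  45  31  19  53]
 [149 148 151 154 154 147 126  97  90 111 181 250 255 255 225  76  38  40
   45  81  98  65  43  71]
 [143 146 148 148 126 102  98  98  93 100  93 146 251 255 208  67  32  39
   40  48  67 100 102 127]
 [142 143 144 116  88  87  9
[... 383 characters left out ...]
54 254 254 254 254 255 255 254 255 252 246 195 143 112 116 148 195
  128 107  87 113 124 127]
 [254 253 253 253 252 253 254 247 208 242 254 253 240 224 134 101 111 120
  112 115 114 123 127 122]
 [252 252 254 254 246 240 250 254 253 247 237 233 226 195 135 101 102 100
  105 118 122 121 117 109]
 [245 245 252 253 253 242 200 252 250 236 231 220 169 114  95  99 102 113
  122 121 121 112 104  99]
 [252 254 230 199 232 253 247 236 233 226 216 168 112  92  85 109 115 122
  120 118 108 107 108 115]
 [240 252 254 254 195 213 230 229 219 167 111  98 103  99 110 119 121 118
  114 107 112 121 145 144]
 [244 205 238 247 230 227 224 217 166 101 101 124 145 120 119 121 116 109
   99 119 145 143 143 144]]
```

```bash
python3 - <<'E'
from h import *
a=cv2.imread('pics/w8.png').astype(int);snap('wrist','w11.png');b=cv2.imread('pics/w11.png').astype(int)
for nme,i in(('home',a),('now',b)):
  m=(i[...,2]-i[...,0]>30)&(i[...,2]<150)&(i[...,1]<75)&(i[...,2]>1.6*i[...,1])
  m[:, :200]=0;m[:,450:]=0;m=cv2.morphologyEx(m.astype(np.uint8),cv2.MORPH_OPEN,np.ones((3,3)))
  c=max(cv2.findContours(m,0,2)[0],key=cv2.contourArea);print(nme,cv2.boundingRect(c),cv2.minAreaRect(c))
  for r in range(150,300,15):
    xs=np.where(m[r])[0]
    if len(xs):print(r,xs.min(),xs.max())
# predicted column shift per mm of handle in hand
m=vision.camera_model('wrist');s=manip.sense();g=np.array([np.cos(.1605),np.sin(.1605),0])
w=np.array([s['tcp_pos'][0],s['tcp_pos'][1],.082])
for d in(0,.002):print(cv2.projectPoints(w+g*d,m['rvec'],m['tvec'],m['camera_matrix'],m['D'])[0].ravel())
print(s['t'])
E
```

```text
Traceback (most recent call last):
ValueError: max() iterable argument is empty
```

```bash
python3 - <<'E'
from h import *
a=cv2.imread('pics/w8.png').astype(int);b=cv2.imread('pics/w11.png').astype(int)
for r in(160,190,220,250):
  for i in(a,b): print(r,[tuple(int(v) for v in i[r,c,::-1]) for c in range(272,372,7)])
ga,gb=[cv2.imread(f'pics/{f}.png',0) for f in('w8','w11')]
for y0,y1 in((120,170),(170,220),(220,270)):
  t=ga[y0:y1,292:346];res=cv2.matchTemplate(gb[y0-8:y1+8,280:358],t,cv2.TM_CCOEFF_NORMED);_,v,_,p=cv2.minMaxLoc(res);print('shift',p[0]-12,p[1]-8,v)
m=vision.camera_model('wrist');s=manip.sense();g=np.array([np.cos(.1605),np.sin(.1605),0])
w=np.array([s['tcp_pos'][0],s['tcp_pos'][1],.082])
for d in(0,.002):print(cv2.projectPoints(w+g*d,m['rvec'],m['tvec'],m['camera_matrix'],m['D'])[0].ravel())
E
```

```text
160 [(158, 125, 94), (157, 125, 93), (158, 127, 93), (157, 125, 94), (154, 121, 92), (154, 123, 90), (154, 122, 90), (156, 124, 92), (156, 124, 93), (154, 121, 89), (159, 126, 92), (158, 126, 94), (157, 125, 92), (157, 123, 91), (158, 128, 94)]
160 [(169, 133, 99), (169, 132, 98), (168, 132, 98), (163, 130, 96), (168, 134, 100), (164, 129, 95), (167, 133, 98), (166, 133, 100), (165, 133, 98), (164, 129, 96), (166, 131, 97), (162, 129, 96), (165, 132, 99), (165, 132, 98), (166, 134, 99)]
190 [(166, 132, 99), (170, 136, 102), (167, 133, 98), (170, 135, 101), (166, 133, 97), (169, 134, 103), (169, 133, 100), (162, 128, 94), (163, 129, 95), (163, 130, 96), (166, 134, 98), (162, 128, 93), (163, 130, 96), (164, 130, 97), (163, 127, 94)]
190 [(181, 144, 107), (182, 143, 108), (180, 142, 107), (175, 140, 105), (176, 139, 103), (180, 142, 106), (179, 142, 105), (176, 140, 105), (176, 138, 103), (176, 141, 105), (176, 140, 103), (177, 141, 104), (176, 139, 104), (174, 138, 101), (177, 142, 106)]
220 [(179, 140, 101), (179, 141, 103), (180, 142, 105), (160, 133, 104), (111, 105, 100), (58, 39, 
[... 308 characters left out ...]
 (188, 148, 107), (180, 143, 105), (185, 146, 109), (181, 144, 106), (186, 146, 109)]
250 [(159, 125, 93), (157, 127, 94), (157, 125, 92), (159, 126, 97), (68, 46, 32), (68, 46, 34), (68, 41, 27), (72, 48, 32), (78, 50, 37), (69, 45, 34), (158, 124, 92), (156, 124, 91), (155, 125, 91), (158, 126, 93), (159, 128, 94)]
250 [(169, 135, 100), (166, 132, 98), (168, 135, 100), (153, 128, 104), (74, 50, 37), (69, 48, 29), (71, 49, 31), (74, 52, 39), (80, 52, 38), (71, 48, 37), (165, 130, 97), (179, 145, 108), (168, 134, 101), (164, 131, 99), (163, 132, 98)]
shift 8 0 0.7099287509918213
shift -1 0 0.9702478051185608
shift 0 0 0.9763643145561218
[320.83336136 330.46790053]
[326.1654636  330.42072876]
```

The bar hasn't shifted in the fingers (under 0.4 mm), so the travel is about 84.1 mm against the index at about 84.5. I'll nudge it 0.5 mm and hold.

{"op": "drive_tool", "data": {"deltas": [[[0,-0.5,0,0],[0,-0.5,0,0],[0,-0.5,0,0],[0,-0.5,0,0],[0,-0.5,0,0]]]}}

```text
t: 17.15
tcp_pos: [0.5034, -0.1893, 0.0181]
tool_rot: [0.65, 0.76, 0.002, 0.004]
force: [11.2, 6.9, 2.6]
finger_gap: 0.173
gripper_force: 60.9
```

{"op": "drive_tool", "data": {"deltas": [[[0,0,0,0],[0,0,0,0],[0,0,0,0],[0,0,0,0],[0,0,0,0]]]}}

```text
t: 17.57
tcp_pos: [0.5034, -0.1893, 0.0181]
tool_rot: [0.65, 0.76, 0.002, 0.004]
force: [11.8, 6.6, 2.6]
finger_gap: 0.175
gripper_force: 60.9
```

{"op": "drive_tool", "data": {"deltas": [[[0,0,0,0],[0,0,0,0],[0,0,0,0],[0,0,0,0],[0,0,0,0]]]}}

```text
t: 17.98
tcp_pos: [0.5034, -0.1893, 0.0181]
tool_rot: [0.65, 0.76, 0.002, 0.004]
force: [12.0, 6.0, 2.7]
finger_gap: 0.173
gripper_force: 60.9
```

{"op": "drive_tool", "data": {"deltas": [[[0,0,0,0],[0,0,0,0],[0,0,0,0],[0,0,0,0],[0,0,0,0]]]}}

```text
t: 18.4
tcp_pos: [0.5034, -0.1893, 0.0181]
tool_rot: [0.65, 0.76, 0.002, 0.004]
force: [10.6, 6.7, 3.1]
finger_gap: 0.176
gripper_force: 60.9
```

{"op": "drive_tool", "data": {"deltas": [[[0,0,0,0],[0,0,0,0],[0,0,0,0],[0,0,0,0],[0,0,0,0]]]}}

```text
t: 18.82
tcp_pos: [0.5034, -0.1893, 0.0181]
tool_rot: [0.65, 0.76, 0.002, 0.004]
force: [11.2, 6.1, 2.7]
finger_gap: 0.178
gripper_force: 60.9
```

{"op": "drive_tool", "data": {"deltas": [[[0,0,0,0],[0,0,0,0],[0,0,0,0],[0,0,0,0],[0,0,0,0]]]}}

```text
t: 19.23
tcp_pos: [0.5034, -0.1893, 0.0181]
tool_rot: [0.65, 0.76, 0.002, 0.004]
force: [11.3, 7.3, 3.0]
finger_gap: 0.171
gripper_force: 60.9
```

{"op": "drive_tool", "data": {"deltas": [[[0,0,0,0],[0,0,0,0],[0,0,0,0],[0,0,0,0],[0,0,0,0]]]}}

```text
t: 19.65
tcp_pos: [0.5034, -0.1893, 0.0181]
tool_rot: [0.65, 0.76, 0.002, 0.004]
force: [11.1, 6.6, 2.4]
finger_gap: 0.174
gripper_force: 60.9
```

```bash
python3 - <<'E' 2>&1 | tail -12
from h import *
exec(open('m.py').read().split("s=manip")[0])
print('plate rear', [G(p) for p in onz('w7.png',[[230,278],[249,278],[239.5,278]],.021)])
im=cv2.imread('pics/t5.png')[256:274,398:424].astype(int);mx=im.max(2)
ys,xs=np.where(mx<90);c=np.array([xs.mean()+398,ys.mean()+256]);print('t5 plate',len(xs),c,G(onz('t5.png',[c],.021)[0]))
h=cv2.imread('pics/t5.png')[220:240,360:405].astype(int);m=(h[...,2]<110)&(h[...,2]>h[...,0]+20);ys,xs=np.where(m);c=np.array([xs.mean()+360,ys.mean()+220]);print('t5 bar',c,G(onz('t5.png',[c],.078)[0]))
w=cv2.imread('pics/w7.png')[258:272,222:256].max(2);print(w)
E
```

```text
[249 252 255 126 186 255 252 248 248 248 253 255 120  75 102 116 116 108
   85  64  78  78  66 255 254 249 248 248 250 255 211  60 255 254]
 [248 252 236 117 127 254 252 249 248 250 255 255 134  97 114 118 118 116
  121  88  65  59  49 255 255 251 248 250 249 254 255  43 228 255]
 [248 252 255 165 133 254 252 250 249 255 254 219 102 109 115 113 115 118
  120 122  90  72  58 120 255 255 250 249 249 253 255  51 225 255]
 [248 250 255 179 144 254 252 249 253 255 149  79 108 112 111 114 115 116
  119 119 119 100  67  51 133 255 253 249 249 250 255 162 235 253]
 [248 249 255 202 136 255 255 254 255 225 101  99 112 113 112 112 113 115
  119 116 119 119  97  62  43 252 255 254 252 249 252 254 252 249]
 [247 249 255 204  89 237 255 250 255 139 100 111 111 111 115 116 113 115
  114 114 116 119 122  92  80 255 255 250 255 249 249 249 249 248]]
```

```bash
python3 - <<'E' 2>&1 | tail -14
from h import *
exec(open('m.py').read().split("s=manip")[0])
print('plate rear', [G(p).tolist() for p in onz('w7.png',[[230,278],[249,278],[238.5,263.5]],.021)])
im=cv2.imread('pics/t5.png')[256:274,398:424].astype(int);mx=im.max(2)
ys,xs=np.where(mx<90);c=np.array([xs.mean()+398,ys.mean()+256]);print('t5 plate',len(xs),c,G(onz('t5.png',[c],.021)[0]))
h=cv2.imread('pics/t5.png')[220:240,360:405].astype(int);m=(h[...,2]<110)&(h[...,2]>h[...,0]+20);ys,xs=np.where(m);c=np.array([xs.mean()+360,ys.mean()+220]);print('t5 bar',c,G(onz('t5.png',[c],.078)[0]))
w=cv2.imread('pics/w7.png')[258:268,230:248].max(2);[print(*r) for r in w]
E
```

```text
handle tri [[ 0.58557429 -0.1720253   0.08750599  0.00322355]]
plate rear [[-0.0554, -0.0684, 0.021], [-0.0348, -0.0685, 0.021], [-0.045, -0.052, 0.021]]
t5 plate 43 [414.58139535 264.58139535] [-0.0443 -0.0669  0.021 ]
t5 bar [383.13973799 230.27947598] [0.04   0.0018 0.078 ]
248 248 249 251 251 250 249 248 248 248 248 248 249 252 251 251 248 249
248 248 250 255 245 251 253 249 247 248 248 249 255 247 249 254 249 248
247 248 251 255 79 185 255 251 249 249 248 251 255 79 131 255 250 248
248 248 251 255 96 112 255 253 252 252 250 252 255 69 98 255 251 249
247 248 252 255 96 116 255 255 249 249 255 255 255 80 98 255 253 248
248 248 252 255 104 81 255 255 99 130 255 255 255 107 86 255 253 248
248 249 252 255 119 95 255 166 63 46 59 255 255 110 57 255 252 248
247 249 252 255 122 102 105 101 103 72 55 82 255 110 70 255 254 248
248 248 253 255 120 75 102 116 116 108 85 64 78 78 66 255 254 249
248 250 255 255 134 97 114 118 118 116 121 88 65 59 49 255 255 251
```

The index sits at gauge x ≈ -45 to -44 mm, so the target travel is 84.3–85 mm and about 84.4 mm was held for over 2.5 s. Now I'll ease it home slowly.

{"op": "drive_tool", "data": {"deltas": [[[0,1,0,0],[0,3,0,0],[0,6,0,0],[0,9,0,0],[0,12,0,0]]]}}

```text
t: 20.07
tcp_pos: [0.5148, -0.1874, 0.0181]
tool_rot: [0.65, 0.76, 0.002, 0.004]
force: [9.4, 5.8, 2.1]
finger_gap: 0.177
gripper_force: 61.0
```

{"op": "drive_tool", "data": {"deltas": [[[0,3,0,0],[0,6,0,0],[0,9,0,0],[0,12,0,0],[0,15,0,0]]]}}

```text
t: 20.48
tcp_pos: [0.5291, -0.185, 0.0181]
tool_rot: [0.65, 0.76, 0.002, 0.003]
force: [9.0, 3.7, 3.8]
finger_gap: 0.168
gripper_force: 61.1
```

{"op": "drive_tool", "data": {"deltas": [[[0,3,0,0],[0,6,0,0],[0,9,0,0],[0,12,0,0],[0,15,0,0]]]}}

```text
t: 20.9
tcp_pos: [0.5434, -0.1827, 0.0181]
tool_rot: [0.65, 0.76, 0.001, 0.003]
force: [5.9, 2.9, 4.5]
finger_gap: 0.177
gripper_force: 61.1
```

{"op": "drive_tool", "data": {"deltas": [[[0,3,0,0],[0,6,0,0],[0,9,0,0],[0,12,0,0],[0,15,0,0]]]}}

```text
t: 21.32
tcp_pos: [0.5576, -0.1804, 0.0181]
tool_rot: [0.65, 0.76, 0.001, 0.002]
force: [5.0, 2.6, 4.4]
finger_gap: 0.176
gripper_force: 61.2
```

{"op": "drive_tool", "data": {"deltas": [[[0,3,0,0],[0,6,0,0],[0,9,0,0],[0,12,0,0],[0,15,0,0]]]}}

```text
t: 21.73
tcp_pos: [0.5715, -0.1781, 0.0181]
tool_rot: [0.649, 0.76, 0.001, 0.002]
force: [3.8, 2.3, 6.2]
finger_gap: 0.175
gripper_force: 61.5
```

{"op": "drive_tool", "data": {"deltas": [[[0,3,0,0],[0,5,0,0],[0,7,0,0],[0,9,0,0],[0,11,0,0]]]}}

```text
t: 22.15
tcp_pos: [0.5819, -0.1764, 0.0181]
tool_rot: [0.649, 0.76, 0.0, 0.001]
force: [2.4, 1.5, 6.2]
finger_gap: 0.179
gripper_force: 61.6
```

{"op": "drive_tool", "data": {"deltas": [[[0,1,0,0],[0,2,0,0],[0,3,0,0],[0,4,0,0],[0,4,0,0]]]}}

```text
t: 22.57
tcp_pos: [0.5858, -0.1758, 0.0181]
tool_rot: [0.649, 0.76, 0.001, 0.001]
force: [3.2, 1.7, 6.3]
finger_gap: 0.175
gripper_force: 61.5
```

{"op": "drive_tool", "data": {"deltas": [[[0,0.5,0,0],[0,1,0,0],[0,1.5,0,0],[0,2,0,0],[0,2.5,0,0]]]}}

```text
t: 22.98
tcp_pos: [0.5861, -0.1757, 0.0181]
tool_rot: [0.649, 0.761, -0.001, -0.0]
force: [-4.2, -0.6, 9.5]
finger_gap: 0.174
gripper_force: 62.0
```

{"op": "drive_tool", "data": {"deltas": [[[0,0,0,0],[0,0,0,0],[0,0,0,0]]]}}

```text
t: 23.23
tcp_pos: [0.5861, -0.1757, 0.0181]
tool_rot: [0.649, 0.761, -0.001, -0.0]
force: [-2.3, -0.2, 9.3]
finger_gap: 0.175
gripper_force: 61.9
```

Home, against the stop with a few newtons. Now I'll release gently, rise and verify.

{"op": "drive_tool", "data": {"deltas": [[[0,0,0,0],[0,0,0,0],[0,0,0,0],[0,0,0,0],[0,0,0,0]]], "jaw": 44}}

```text
t: 23.65
tcp_pos: [0.5867, -0.175, 0.0167]
tool_rot: [0.65, 0.76, -0.0, -0.0]
force: [-0.5, 0.0, 0.3]
finger_gap: 0.516
gripper_force: 0.0
```

{"op": "drive_tool", "data": {"deltas": [[[0,0,-15,0],[0,0,-40,0],[0,0,-75,0],[0,0,-110,0],[0,0,-150,0]]]}}

```text
t: 24.07
tcp_pos: [0.5859, -0.1745, 0.1672]
tool_rot: [0.649, 0.76, -0.0, -0.002]
force: [1.0, -0.3, 0.2]
finger_gap: 0.51
gripper_force: 0.0
```

{"op": "drive_tool", "data": {"deltas": [[[0,0,-22,0],[0,0,-22,0],[0,0,-22,0]]]}}

```text
t: 24.32
tcp_pos: [0.5878, -0.1754, 0.1907]
tool_rot: [0.649, 0.76, 0.0, 0.002]
force: [-0.6, 0.9, -0.4]
finger_gap: 0.516
gripper_force: 0.0
```

```bash
python3 - <<'E'
from h import *
s=manip.sense();print(s['t'],s['tcp_pos'],s['finger_gap'],s['force'])
snap('wrist','w12.png');snap('top','t12.png');snap('scene','s12.png')
w=cv2.imread('pics/w12.png').astype(int);v=cv2.imread('pics/w7.png').astype(int)
for i in(v,w): print([int(i[210,c,2]) for c in range(296,340,2)])
s6=cv2.imread('pics/s6.png').astype(int);n=cv2.imread('pics/s12.png').astype(int)
for nm,(x0,y0,x1,y1) in dict(tray=(340,250,470,355),jar=(188,165,218,202),knife=(172,190,238,228),loupe=(484,344,526,392)).items():
  print(nm,(np.abs(n-s6)[y0:y1,x0:x1].max(2)>60).mean())
E
```

```text
24.3167 [ 0.58781846 -0.17542044  0.1907024 ] 0.515964856924138 [-0.56118079  0.88467935 -0.38760067]
[162, 160, 159, 160, 161, 119, 85, 79, 82, 84, 83, 82, 85, 85, 78, 75, 121, 155, 165, 162, 164, 167]
[168, 167, 166, 168, 120, 70, 81, 82, 81, 83, 80, 85, 85, 80, 76, 103, 124, 124, 103, 103, 103, 102]
tray 0.16483516483516483
jar 0.0
knife 0.0
loupe 0.0
```

```bash
python3 -c "
from station import manip
print(manip.sign_off())"
```

```text
the job is handed in; nothing more can be done
None
```

The job is handed in: the squeegee is upright in the tray, the gauge was pulled about 84.4 mm to the index (from arm travel and pictures; the pointer tip itself was never clearly seen), held 2.5 s and eased home, and the bystanders were untouched.

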